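# Seat the mirror plate on its three-ball kinematic mount

### The arm

A 6-joint arm with a two-finger parallel gripper is mounted at the origin on a cart in front of the work surface, level with it; the furniture and walls round the work are solid. World frame = base frame: x ahead of the robot, y to its left, z up, the work surface at z = 0. Lengths are in m, angles in rad, forces in N, time in s.
With the tool pointing down it reaches from about 0.425 to 0.95 m from the base axis. Payload 3.5 kg.
Tool frame: the origin (TCP) lies at the very end of the fingers, on their centre line; the grasp point (between the pads) lies ctrl.pinch_z behind it (ctrl.pinch_z is the distance from the TCP to the grasp point, in m); z points along the fingers, y is the line along which they close (so a half turn about z gives the same grasp; the last joint's range is limited). The gripper opens to 85 mm and grips with 20 to 120 N. Pads are 22 mm wide; open, the fingers measure 114 mm over their backs; the gripper's body (76 mm by 85 mm) begins 54 mm behind the grasp point. The pads swing forward as they close: fully open they stand 13 mm farther back than shut.
Start: joints at [-1.442, 0.286, 1.577, -0, 1.279, -0.15], TCP at [0.186, -0.649, 0.231] pointing down, gripper open.
Joint ranges: [-2.77, 2.77], [-0.9, 2.22], [0.21, 2.48], [-1.53, 4.67], [0.24, 2.81], [-2.84, 2.84]. Speed limits (rad/s): [2.79, 2.79, 3.14, 3.14, 3.14, 3.14].

### API

Orientations are given as a unit quaternion [x, y, z, w].
In Python, from plant import ctrl gives the robot as it stands.
- The arm moves only by the tool hand_motion, called after "Request:" by a JSON object that holds its "fn" and its "kwargs". Schema: {"type":"object","properties":{"moves":{"type":"array","items":{"type":"array","items":{"type":"array","items":{"type":"number"},"minItems":7,"maxItems":7},"minItems":1,"maxItems":10},"minItems":1,"maxItems":1},"force":{"type":"number"},"only":{"type":"string"},"quiet":{"type":"boolean"},"lines":{"type":"string"}},"required":["moves"],"additionalProperties":false}. moves is a list that holds a single list of rows (three levels of brackets), with 1 to 10 rows, each of 7 numbers: dx, dy, dz in m, then a rotation vector rx, ry, rz in rad, then the opening from 0.0 (shut) to 1.0 (fully open); each row is the pose to reach, as a shift and turn from the pose commanded when the call began, along the tool's axes at that moment; what a row does not reach only later rows make up. A row lasts 1/8 s, in which the tool goes at most 0.0625 m and 0.188 rad, less where a joint would pass 70% of its speed; a pose out of reach is approached as far as the arm can. The fingers move at their own pace and stop on an object; force is the grip in N (left out, the last holds). Time passes only in rows, so rows that do not move let the fingers close. The tool returns the time, the measured TCP pose, the force, the opening and the grip force at its end. only (a regular expression) keeps the lines of the reply that match it, lines (a string "A,B") keeps lines A to B, and quiet returns only ok. Input that does not fit is refused with a message, and nothing moves.
- ctrl.get_state(): the state, without advancing time (a new reading comes with each control period).
- ctrl.read_camera(name): name is "scene" or "side" or "wrist"; returns a dict with "pixels" (384x512x3 uint8, red, green, blue), "camera_matrix" (3x3 intrinsics, pixels), "xyz" and "orientation" of the camera in the world. Camera axes: x right, y down, z forward; pixel columns grow to the right and rows downward; lengths in m; the calibration is good to about 2 mm. A picture is of the moment at which its call begins. There is no depth.
- ctrl.sign_off(): hands the job in; it is judged then, once.
Trained networks look in the newest picture that a camera, given by its name, has taken for a name from the list of things; names that differ only in an ending like _2 or _b are one class to them, and where a whole thing is asked for, a point or a joint stands for the part that bears it (a point fixed in the world has none). Each returns a list of dicts, best first, with "conf" (0 to 1); they miss things now and then, are a little off and sometimes report something else, mostly with a low value. They report only what shows in the picture. A call takes as long as a camera call.
- ctrl.recognise(camera, thing): "position" ([x, y, z] in m, in world coordinates, good to about 4 mm: the middle of the surface that is visible of it).
- ctrl.masks_of(camera, thing): "region" (384x512 bool, what is visible of it).
- ctrl.mark_of(camera, thing): "position" ([x, y, z] in m, in world coordinates, good to about 4 mm: a listed point, or the origin of a listed thing).
The state is a dict: "time": time; "qpos": joint angles; "dq": joint speeds; "joint_efforts": joint torques, N m; "eef_pos": TCP position; "tcp_rot": TCP orientation; "contact_force": force on the tool from outside, world axes, zero at the start; "wrist_torque": the same for the moment, N m; "opening": opening from 0.0 (shut) to 1.0 (fully open); "finger_force": force on a finger pad.
Only numpy, scipy, OpenCV 4.12 (cv2) and the standard library are available. Lean on these libraries where they do the work, as an engineer would, in place of code of your own. Each camera call takes 0.05 s, during which the arm holds its last target. There are 200 camera calls.

### The job

The round mirror plate is packed for transit: pull the red spacer out from under it and lay the spacer flat in the grey tray. Turn the plate by its blue post, back over the yellow tab of the base, until it drops fully home on the three balls and its spring holds it there level. Never touch the mirror, and leave the solder spool, the wick and the stubby screwdriver where they are.

Things in the scene. Friction and masses are not known exactly. Their poses are not given: they have to be found in the camera images.
- mount: Black round base, 172 mm across, 16 mm high, fixed to the bench; origin: centre of its underside, z up. Three steel balls of 16 mm stand on it, centres 26 mm above the bench, 60 mm from the axis, at 90, 210 and 330 degrees from its x towards its y. A yellow tab, 16 mm wide and 12 mm high, sticks out to 110 mm from the axis along its +y: at home the plate's arm and blue post stand over it.
- home (a point): The point on the mount's axis, 29.8 mm above the bench, where the middle of the plate's underside lies when the plate is home. Axes as those of the mount.
- carrier_center (a point): Middle of the underside of the round aluminium mirror plate (156 mm across, 13.5 mm thick); it turns and tilts with the plate. The plate cannot be taken off. Three radial V grooves below, 15 mm wide and 7.5 mm deep, fit the balls when the plate's axes point as the mount's. Off them it can shift 6 mm sideways and tilt a little.
- push_post (a point): Middle of the top of the blue upright post, 14 mm thick, on an arm of the plate 98 mm from the plate's axis along the plate's +y, 43 mm above the plate's underside. The arm's top is 13.5 mm above the plate's underside, so 29 mm of the post stand free. Axes as those of the plate.
- mirror: Mirror in a black ring in the middle of the plate, 62 mm across, on top of the plate, 16 mm high. Not to be touched. Origin: centre of its underside.
- spacer: Loose red horseshoe block, 44 mm wide (x), from -64 to +100 mm along its y, 20.5 mm thick, 0.12 kg; origin on its underside, z up. It lies on the base under the plate, its fork (slot 20 mm wide, from +62 mm on) astride the spring in the middle, the other end sticking out to the mount's -y. It comes out that way: free after about 115 mm, against 12 to 22 N of friction.
- spacer_knob (a point): Middle of the top of the spacer's round knob, 18 mm thick (22 mm at the top), 32 mm high above the spacer's upper face; it lies at y = -50 mm on the spacer.
- tray: Shallow grey tray fixed to the bench, 140 mm (x) by 220 mm (y) outside, walls 4 mm thick and 15 mm high, floor about 4 mm thick; origin: centre of its underside.
- solder_spool: Solder spool, 47 mm across, 53 mm high; bystander.
- solder_wick: Flat round white reel of wick, 42 mm across, 11 mm high; bystander.
- screwdriver_stubby: Short black and yellow screwdriver, 99 mm long; bystander.
- carrier_turn (a joint): Turn of the plate on the mount: 0 is home, positive is anticlockwise seen from above; range -0.6 to 0.6 rad. At the start 0.26 to 0.40. Off the spacer, turned to within about 0.1 rad of 0, the plate begins to drop. Turning it takes about 3 N at the post; out of home again about 15 N: pushing on can carry it past.
- carrier_lift (a joint): Height of the plate above home (m): 0 home; about 0.0042 when it rides on the balls out of its grooves; 0.0067 on the spacer. A spring in the middle always pulls it down with about 10 N, besides its own 4 N weight. If one ball hangs on its groove's edge (lift about 0.002, turned about 0.1 rad, a little tilted), a further push towards 0 drops it.

How it is judged:
At the end, for the whole second after the job is handed in: The plate is home on the three balls: its middle at most 1.2 mm above and 2 mm beside the home point, turned at most 0.03 rad and tilted at most 0.02 rad; the spacer lies flat (within 0.05 rad) and still on the floor of the tray, inside its walls (z of carrier_center in the frame of home below 0.0012 m and horizontal distance between carrier_center and home below 0.002 m and angle between the x axis of carrier_center and the x axis of home, either way round below 0.03 rad and angle between carrier_center's own z axis and vertical below 0.02 rad and z of spacer in the frame of tray below 0.008 m and x of spacer in the frame of tray between -0.06 and 0.06 m and y of spacer in the frame of tray between -0.09 and 0.09 m and angle between spacer's own z axis and vertical below 0.05 rad and linear speed of spacer below 0.02 m/s); the robot touches nothing.
It fails at once if the mirror or its ring is touched by the robot or the spacer (contact force between mirror and the arm above 0.5 N or contact force between mirror and the fingers above 0.5 N or contact force between mirror and spacer above 0.5 N).
It fails at once if the spool, the wick or the stubby screwdriver is moved more than 20 mm (distance of any of solder_spool, solder_wick, screwdriver_stubby from where it was at the start of the episode above 0.02 m).
It also fails if it takes over 69 s, if anything falls off the work surface, if the arm or the gripper's body presses on something with over 40 N, if the wrist force passes 120 N, or if a joint passes its speed limit or range.

## Working session

There is one attempt and no reset: what is moved stays moved. The work goes in short steps, Python scripts to look and compute and a tool call to move; the robot and the scene stay as the last step left them, time stands still between calls to the robot, and variables do not carry over. Pictures are saved under pics/ and viewed, at most 14 in all, crops included, and the job is handed in when it is done.

```bash
mkdir -p pics; ls
```

Create h.py:
```python
import numpy as np,cv2
from plant import ctrl
from scipy.spatial.transform import Rotation as R
def snap(c,f=None):
    d=ctrl.read_camera(c)
    if f: cv2.imwrite(f'pics/{f}.png',d['pixels'][:,:,::-1])
    return d
def st():
    s=ctrl.get_state(); return s
def rel(p,s=None):
    "world point -> tool axes shift"
    s=s or st(); return R.from_quat(s['tcp_rot']).inv().apply(np.array(p)-s['eef_pos'])
```

Run:
```python
from h import *
s=st();print(s['time'],s['eef_pos'],s['tcp_rot'],ctrl.pinch_z);print(R.from_quat(s['tcp_rot']).as_matrix().round(3))
for c in('scene','side'):
    d=snap(c,c+'1');print(c,d['xyz'],d['orientation'])
    for t in('mount','home','carrier_center','push_post','mirror','spacer','spacer_knob','tray','solder_spool','solder_wick','screwdriver_stubby'):
        print(t,[(np.round(r['position'],3),round(r['conf'],2)) for r in ctrl.mark_of(c,t)[:2]])
a=cv2.imread('pics/scene1.png');b=cv2.imread('pics/side1.png')
cv2.imwrite('pics/a.png',cv2.resize(np.hstack([a,b]),(800,300)))
```

```text
pics
0.0 [ 0.18572656 -0.6482595   0.22992371] [ 9.90298362e-01  1.38952297e-01  2.40820069e-05 -1.18889570e-03] 0.0187
[[ 0.961  0.275 -0.   ]
 [ 0.275 -0.961  0.002]
 [ 0.    -0.002 -1.   ]]
scene [0.15577416 0.52737291 0.67273032] [-0.28396669  0.87099111 -0.38339797  0.11723229]
mount [(array([ 0.472,  0.114, -0.002]), 0.71)]
home [(array([0.47 , 0.119, 0.027]), 0.87), (array([0.473, 0.118, 0.045]), 0.33)]
carrier_center [(array([0.47 , 0.115, 0.036]), 0.8), (array([0.447, 0.211, 0.083]), 0.22)]
push_post [(array([0.448, 0.214, 0.084]), 0.65)]
mirror []
spacer [(array([ 0.474,  0.115, -0.002]), 0.74), (array([0.466, 0.039, 0.015]), 0.64)]
spacer_knob [(array([ 0.468, -0.011,  0.072]), 0.86)]
tray [(array([ 0.467, -0.307,  0.   ]), 0.61)]
solder_spool [(array([ 0.651, -0.145,  0.002]), 0.85)]
solder_wick [(array([ 0.63 ,  0.035, -0.003]), 0.78)]
screwdriver_stubby [(array([ 0.625,  0.316, -0.004]), 0.57), (array([0.469, 0.118, 0.035]), 0.19)]
side [0.39333278 1.11213588 0.50330673] [-0.06406371  0.81803354 -0.57030718  0.03829739]
mount [(array([0.479, 0.113, 0.001]), 0.92)]
home [(array([0.464, 0.116, 0.029]), 0.9)]
carrier_center [(array([0.479, 0.115, 0.001]), 0.28)]
push_post [(array([0.449, 0.214, 0.078]), 0.61), (array([0.633, 0.034, 0.   ]), 0.4)]
mirror [(array([0.471, 0.116, 0.05 ]), 0.79)]
spacer [(array([0.464, 0.042, 0.016]), 0.54)]
spacer_knob [(array([ 0.464, -0.011,  0.074]), 0.69)]
tray [(array([ 0.463, -0.305,  0.003]), 0.93), (array([0.45 , 0.212, 0.081]), 0.2)]
solder_spool [(array([ 0.649, -0.144, -0.001]), 0.72)]
solder_wick [(array([0.633, 0.03 , 0.   ]), 0.5), (array([0.48 , 0.117, 0.   ]), 0.34)]
screwdriver_stubby [(array([0.478, 0.112, 0.002]), 0.66), (array([ 0.627,  0.314, -0.   ]), 0.56)]
```

View pics/a.png

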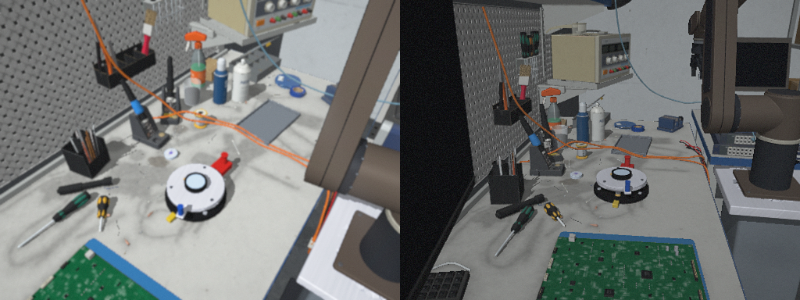

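View pics/scene1.png

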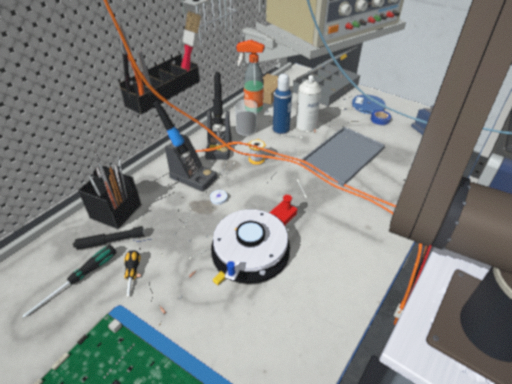

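Add to h.py:
```python
def ray(d,uv,z):
    K=np.array(d['camera_matrix']);uv=np.atleast_2d(uv).astype(float)
    v=np.c_[uv,np.ones(len(uv))]@np.linalg.inv(K).T
    v=R.from_quat(d['orientation']).apply(v);o=np.array(d['xyz'])
    return (o+v*((z-o[2])/v[:,2])[:,None])[:,:2]
def col(d,name):
    h=cv2.cvtColor(d['pixels'],cv2.COLOR_RGB2HSV);H,S,V=h[...,0],h[...,1],h[...,2]
    m={'red':((H<6)|(H>174))&(S>150)&(V>60),'yellow':(H>18)&(H<32)&(S>130)&(V>90),'blue':(H>105)&(H<125)&(S>130)&(V>50)}[name]
    return m
def near(d,name,c,z,r):
    v,u=np.nonzero(col(d,name));P=ray(d,np.c_[u,v],z);k=np.hypot(*(P-c).T)<r
    return P[k],np.c_[u,v][k]
```

Run:
```python
from h import *
for c in('scene','side'):
    d=snap(c);o=np.array([.47,.116])
    for n,z,cc,r in(('yellow',.012,(.47,.22),.04),('blue',.078,(.449,.214),.03),('red',.0365,(.47,.01),.06)):
        P,uv=near(d,n,np.array(cc),z,r)
        if len(P):print(c,n,len(P),P.mean(0).round(4),P.min(0).round(4),P.max(0).round(4),uv.mean(0).round(1))
    for t in('push_post','spacer_knob','tray','home'):
        print(t,[(np.round(r['position'],4),round(r['conf'],2)) for r in ctrl.mark_of(c,t)[:1]])
    r=ctrl.masks_of(c,'tray')
    if r:
        m=r[0]['region'];v,u=np.nonzero(m);P=ray(d,np.c_[u,v],.012);print('tray',len(P),P.mean(0),cv2.minAreaRect((P*1000).astype(np.float32)))
K=d['camera_matrix'];
w=snap('wrist');s=st();Rt=R.from_quat(s['tcp_rot'])
print('wristcam in tool',Rt.inv().apply(np.array(w['xyz'])-s['eef_pos']),(Rt.inv()*R.from_quat(w['orientation'])).as_matrix().round(2),w['camera_matrix'])
print('to knob',rel([.467,-.011,.16]))
```

```text
scene yellow 91 [0.474  0.2168] [0.465  0.2013] [0.4823 0.23  ] [218.9 277.5]
scene blue 84 [0.4391 0.2195] [0.4276 0.2075] [0.4492 0.2313] [230.2 267.8]
scene red 383 [0.4589 0.0013] [ 0.4326 -0.0439] [0.4846 0.036 ] [284.6 209.8]
push_post [(array([0.4487, 0.2154, 0.0814]), 0.71)]
spacer_knob [(array([ 0.4662, -0.0074,  0.0697]), 0.69)]
tray [(array([ 4.636e-01, -3.054e-01, -4.000e-04]), 0.96)]
home [(array([0.4744, 0.1203, 0.0288]), 0.8)]
tray 2636 [ 0.45419409 -0.29357622] ((457.59197998046875, -298.7213134765625), (238.29212951660156, 146.20541381835938), 84.60350036621094)
side yellow 61 [0.4782 0.2264] [0.4708 0.2058] [0.4861 0.2464] [275.5 260.5]
side blue 41 [0.4462 0.2255] [0.4408 0.2075] [0.452  0.2437] [291.1 234.4]
side red 89 [ 0.4641 -0.0134] [ 0.4429 -0.0482] [0.4843 0.0127] [290.7 209.7]
push_post [(array([0.4497, 0.2107, 0.082 ]), 0.96)]
spacer_knob [(array([ 0.4623, -0.0133,  0.0723]), 0.69)]
tray [(array([ 0.464 , -0.309 ,  0.0048]), 0.75)]
home [(array([0.4655, 0.1138, 0.0283]), 0.56)]
tray 1014 [ 0.45964711 -0.28945579] ((463.5547180175781, -289.05767822265625), (257.953857421875, 144.48046875), 84.57610321044922)
wristcam in tool [ 0.08180994 -0.00059568 -0.14273762] [[ 0.   -0.95 -0.32]
 [ 1.    0.    0.  ]
 [-0.   -0.32  0.95]] [[298.06138416   0.         253.00461336]
 [  0.         298.06138416 192.75320298]
 [  0.           0.           1.        ]]
to knob [ 0.44590064 -0.53587914  0.07134455]
```

Request:
{"fn": "hand_motion", "kwargs": {"moves": [[[0.046,-0.039,0,0,0,-0.18,0.6],[0.092,-0.077,0,0,0,-0.36,0.6],[0.138,-0.116,0,0,0,-0.54,0.6],[0.184,-0.155,0,0,0,-0.72,0.6],[0.230,-0.194,0,0,0,-0.9,0.6],[0.276,-0.232,0,0,0,-1.08,0.6],[0.321,-0.270,0,0,0,-1.25,0.6],[0.321,-0.270,0,0,0,-1.25,0.6],[0.321,-0.270,0,0,0,-1.25,0.6]]], "force": 90}}

```text
time: 2.98
eef_pos: [0.4201, -0.3011, 0.2315]
tcp_rot: [0.722, 0.692, -0.0, 0.0]
contact_force: [0.3, -0.5, 0.4]
opening: 0.6
finger_force: 0.0
```

Run:
```python
from h import *
d=snap('wrist','w1');s=st();print(s['time'],s['qpos'],R.from_quat(s['tcp_rot']).as_matrix().round(3),s['eef_pos'])
for t in('tray','spacer_knob','solder_spool','solder_wick'):print(t,[(np.round(r['position'],4),round(r['conf'],2)) for r in ctrl.mark_of('wrist',t)[:1]])
r=ctrl.masks_of('wrist','tray')
if r:
    v,u=np.nonzero(r[0]['region']);P=ray(d,np.c_[u,v],.012);print(cv2.minAreaRect((P*1000).astype(np.float32)))
print(rel([.467,-.011,.13]))
```

```text
3.025 [-8.19461312e-01 -6.61574864e-02  1.96055496e+00 -4.79458361e-04
  1.24682699e+00 -7.75990252e-01] [[ 0.043  0.999 -0.   ]
 [ 0.999 -0.043 -0.001]
 [-0.001 -0.    -1.   ]] [ 0.41976594 -0.30173542  0.23145497]
tray [(array([ 0.4668, -0.305 ,  0.0016]), 0.8)]
spacer_knob []
solder_spool [(array([ 0.6554, -0.146 ,  0.0022]), 0.69)]
solder_wick []
((462.1412353515625, -306.192138671875), (221.48126220703125, 141.60337829589844), 84.73052978515625)
[0.29278362 0.03458775 0.10127985]
```

View pics/w1.png

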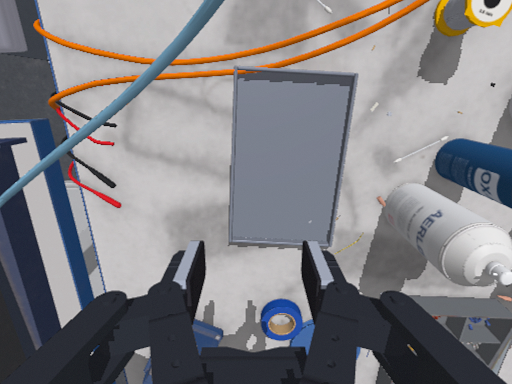

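Request:
{"fn": "hand_motion", "kwargs": {"moves": [[[0.058,0.007,0.01,0,0,0,0.6],[0.116,0.014,0.03,0,0,0,0.6],[0.174,0.021,0.05,0,0,0,0.6],[0.232,0.028,0.07,0,0,0,0.6],[0.26,0.035,0.09,0,0,0,0.6],[0.26,0.035,0.09,0,0,0,0.6],[0.26,0.035,0.09,0,0,0,0.6]]]}}

```text
time: 4.15
eef_pos: [0.4664, -0.0438, 0.142]
tcp_rot: [0.722, 0.692, 0.0, 0.001]
contact_force: [-0.6, -0.9, 0.2]
opening: 0.602
finger_force: 0.0
```

Run:
```python
from h import *
d=snap('wrist','w2');s=st();print(s['time'],s['eef_pos'])
for t in('spacer_knob','spacer','home','carrier_center','push_post'):print(t,[(np.round(r['position'],4),round(r['conf'],2)) for r in ctrl.mark_of('wrist',t)[:1]])
m=np.array([.467,-.011])
for z in(.0685,.0365):
    P,uv=near(d,'red',m,z,.09);print(z,len(P),P.mean(0),P.min(0),P.max(0),cv2.minAreaRect((P*1000).astype(np.float32)))
```

```text
4.2 [ 0.46657904 -0.04407638  0.14231694]
spacer_knob [(array([ 0.4697, -0.0088,  0.0685]), 0.68)]
spacer []
home []
carrier_center []
push_post []
0.0685 4249 [0.46432084 0.01291354] [ 0.44405533 -0.02008996] [0.48507525 0.04284395] ((464.1197509765625, 10.670740127563477), (61.720767974853516, 37.91097640991211), 85.76429748535156)
0.0365 4249 [0.46358901 0.00906142] [ 0.44032347 -0.0288278 ] [0.48741583 0.04342262] ((463.35821533203125, 6.486597061157227), (70.85767364501953, 43.52317810058594), 85.7642822265625)
```

View pics/w2.png

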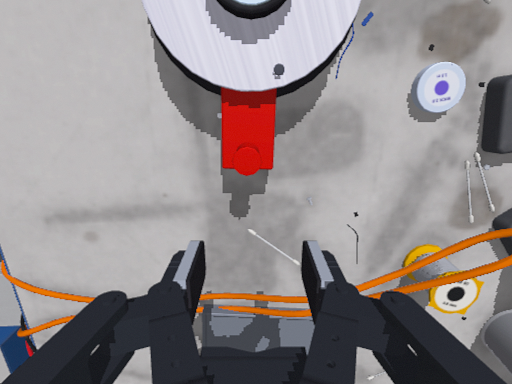

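Run:
```python
from h import *
d=snap('wrist');s=st()
k=ray(d,[247,161],.0685)[0];print(k)
# axis of spacer from edge rows of the red flat part
m=col(d,'red');L=[];Rr=[]
for v in range(98,140,3):
    u=np.nonzero(m[v,200:300])[0]+200;L.append((u.min(),v));Rr.append((u.max()+1,v))
for e in(L,Rr):
    P=ray(d,e,.0365);a=np.polyfit(P[:,1],P[:,0],1);print('yaw',-a[0],'x at knob y',np.polyval(a,k[1]))
print(rel([*k,.040],s))
```

```text
[ 0.46271819 -0.00923613]
yaw -0.06037798148850893 x at knob y 0.44134231331274393
yaw -0.0623427113041808 x at knob y 0.484681833559006
[ 0.03404102 -0.00499322  0.10176234]
```

Request:
{"fn": "hand_motion", "kwargs": {"moves": [[[0.034,-0.004,0.03,0,0,0.018,0.6],[0.034,-0.004,0.07,0,0,0.018,0.6],[0.034,-0.004,0.1,0,0,0.018,0.6],[0.034,-0.004,0.1,0,0,0.018,0.6],[0.034,-0.004,0.1,0,0,0.018,0.0],[0.034,-0.004,0.1,0,0,0.018,0.0],[0.034,-0.004,0.1,0,0,0.018,0.0],[0.034,-0.004,0.1,0,0,0.018,0.0]]], "force": 90}}

```text
time: 5.5
eef_pos: [0.4646, -0.0091, 0.0434]
tcp_rot: [0.728, 0.686, 0.0, 0.001]
contact_force: [-3.0, -0.6, 5.3]
opening: 0.209
finger_force: 87.6
```

Run:
```python
from h import *
d=snap('wrist','w3');s=st();print(s['eef_pos'],s['contact_force'],s['wrist_torque'],R.from_quat(s['tcp_rot']).as_matrix()[:,0])
```

```text
[ 0.46456701 -0.0090716   0.04335972] [-2.30458866 -0.27957763  6.67108326] [-0.09009429  0.45957706  0.04640934] [ 5.95148618e-02  9.98226927e-01 -9.91341409e-04]
```

Request:
{"fn": "hand_motion", "kwargs": {"moves": [[[-0.005,0,-0.001,0,0,0,0],[-0.02,0,-0.001,0,0,0,0],[-0.035,0,-0.001,0,0,0,0],[-0.05,0,-0.001,0,0,0,0],[-0.065,0,-0.001,0,0,0,0]]]}}

```text
time: 6.18
eef_pos: [0.4588, -0.0701, 0.0421]
tcp_rot: [0.729, 0.685, 0.002, -0.003]
contact_force: [1.6, 11.7, -0.4]
opening: 0.209
finger_force: 87.8
```

Run:
```python
from h import *
d=snap('wrist','w4');s=st();print(s['eef_pos'],s['contact_force'],s['opening'])
```

```text
[ 0.458924   -0.07182154  0.04224884] [-0.04608264  8.27940681 -0.17651561] 0.205540254817671
```

View pics/w4.png

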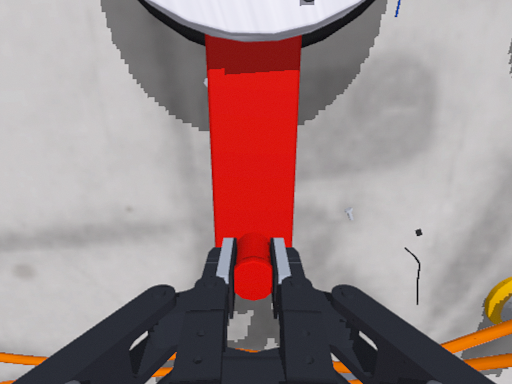

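Request:
{"fn": "hand_motion", "kwargs": {"moves": [[[-0.015,0,0,0,0,0,0],[-0.03,0,0,0,0,0,0],[-0.045,0,0,0,0,0,0],[-0.058,0,0,0,0,0,0],[-0.075,0,0,0,0,0,0],[-0.085,0,-0.02,0,0,0,0],[-0.1,0,-0.05,0,0,0,0],[-0.1,0,-0.05,0,0,0,0]]]}}

```text
time: 7.22
eef_pos: [0.4557, -0.1761, 0.0953]
tcp_rot: [0.729, 0.685, 0.001, 0.004]
contact_force: [0.8, 0.8, -0.8]
opening: 0.206
finger_force: 87.9
```

Run:
```python
from h import *
d=snap('wrist','w5');snap('scene','s5');s=st();print(s['time'],s['eef_pos'],s['contact_force'],s['wrist_torque'],s['opening'])
a=cv2.imread('pics/w5.png');b=cv2.imread('pics/s5.png')
cv2.imwrite('pics/b.png',cv2.resize(np.hstack([a,b]),(800,300)))
print(rel([.4557,-.3737,.10],s), R.from_quat(s['tcp_rot']).as_matrix().round(3))
```

```text
7.325 [ 0.45329204 -0.17349105  0.09198891] [-1.32732662  0.88109473 -1.34981941] [-0.04743791 -0.00804752  0.02188748] 0.20961214627021627
[-0.19969129  0.01458149 -0.00802305] [[ 0.061  0.998  0.   ]
 [ 0.998 -0.061  0.   ]
 [ 0.     0.    -1.   ]]
```

View pics/b.png

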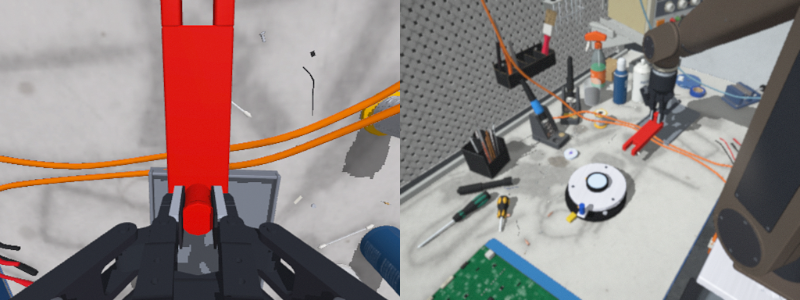

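Request:
{"fn": "hand_motion", "kwargs": {"moves": [[[-0.04,0.003,0,0,0,0.006,0],[-0.08,0.006,0,0,0,0.012,0],[-0.12,0.009,0,0,0,0.018,0],[-0.16,0.012,0,0,0,0.024,0],[-0.2,0.016,0,0,0,0.03,0],[-0.2,0.016,0.02,0,0,0.03,0],[-0.2,0.016,0.04,0,0,0.03,0],[-0.2,0.016,0.05,0,0,0.03,0],[-0.2,0.016,0.05,0,0,0.03,0]]]}}

```text
time: 8.45
eef_pos: [0.4567, -0.3718, 0.0403]
tcp_rot: [0.738, 0.675, 0.0, -0.002]
contact_force: [-0.1, -0.0, -0.4]
opening: 0.207
finger_force: 88.0
```

Run:
```python
from h import *
d=snap('wrist','w6');s=st();print(s['time'],s['eef_pos'],s['contact_force'],s['wrist_torque'],s['opening'])
```

```text
8.5 [ 0.45739443 -0.3727314   0.04161387] [-0.38294794 -0.65566412 -1.30441553] [-0.09657316 -0.04537022  0.02635208] 0.2031621150546177
```

View pics/w6.png

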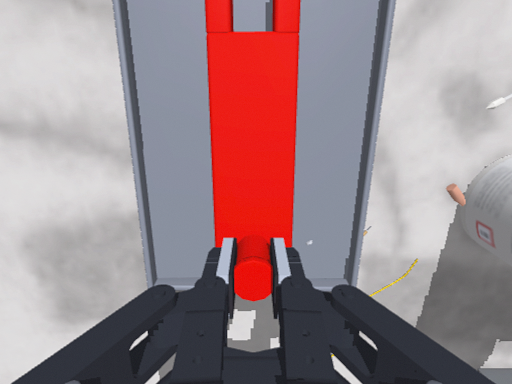

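Run:
```python
from h import *
d=snap('wrist')
print(ray(d,[[160,280],[350,280],[160,291]],.015)); print('spacer rear', st()['eef_pos'][1]-.014)
```

```text
[[ 0.3918753  -0.40316503]
 [ 0.51787426 -0.41413139]
 [ 0.39024493 -0.41175647]]
spacer rear -0.38745168190132684
```

Request:
{"fn": "hand_motion", "kwargs": {"moves": [[[0,0,0.005,0,0,0,0],[0,0,0.009,0,0,0,0],[0,0,0.0105,0,0,0,0],[0,0,0.0105,0,0,0,0],[0,0,0.0105,0,0,0,0.15]]]}}

```text
time: 9.18
eef_pos: [0.4575, -0.3739, 0.0319]
tcp_rot: [0.738, 0.675, 0.0, -0.0]
contact_force: [0.6, -0.9, -1.6]
opening: 0.204
finger_force: 88.0
```

Request:
{"fn": "hand_motion", "kwargs": {"moves": [[[0,0,0.0015,0,0,0,0],[0,0,0.0025,0,0,0,0],[0,0,0.0025,0,0,0,0]]]}}

```text
time: 9.55
eef_pos: [0.4577, -0.3741, 0.0314]
tcp_rot: [0.738, 0.675, -0.0, -0.0]
contact_force: [-3.1, 3.9, 9.8]
opening: 0.208
finger_force: 88.9
```

Contact with the floor (≈10 N). Release and rise, then look.

Request:
{"fn": "hand_motion", "kwargs": {"moves": [[[0,0,-0.001,0,0,0,0.5],[0,0,-0.001,0,0,0,0.5],[0,0,-0.001,0,0,0,0.5],[0,0,-0.03,0,0,0,0.5],[0,0,-0.08,0,0,0,0.5],[0,0,-0.13,0,0,0,0.5],[0,0,-0.15,0,0,0,0.5]]]}}

```text
time: 10.42
eef_pos: [0.4586, -0.3751, 0.1831]
tcp_rot: [0.738, 0.675, -0.0, 0.003]
contact_force: [-0.5, -0.4, -0.8]
opening: 0.499
finger_force: 0.0
```

Run:
```python
from h import *
d=snap('wrist','w7');s=st();print(s['time'],s['eef_pos'],s['tcp_rot'])
print([(np.round(r['position'],4),round(r['conf'],2)) for t in('spacer','tray') for r in ctrl.mark_of('wrist',t)[:1]])
for c in('scene','side'):
    d=snap(c,c+'7');print([(t,np.round(r['position'],4),round(r['conf'],2)) for t in('push_post','home','mount','mirror') for r in ctrl.mark_of(c,t)[:1]])
print(rel([.45,.21,.2]))
```

```text
10.475 [ 0.45903139 -0.3755431   0.1844085 ] [ 7.38169780e-01  6.74604217e-01 -8.21519278e-05  3.81038466e-03]
[(array([ 0.4611, -0.3288,  0.0046]), 0.89)]
[('push_post', array([0.4466, 0.2083, 0.0769]), 0.66), ('home', array([0.4684, 0.1189, 0.0268]), 0.84), ('mount', array([ 0.4713,  0.1169, -0.0015]), 0.89), ('mirror', array([0.4721, 0.1101, 0.0481]), 0.62)]
[('push_post', array([0.4497, 0.2075, 0.08  ]), 0.63), ('home', array([0.4671, 0.1122, 0.0295]), 0.81), ('mount', array([0.4768, 0.1158, 0.0036]), 0.97), ('mirror', array([0.472 , 0.1094, 0.0438]), 0.88)]
[ 0.58074283 -0.05982619 -0.02081642]
```

View pics/w7.png

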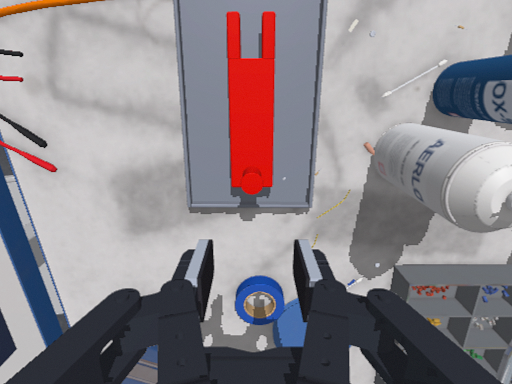

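Request:
{"fn": "hand_motion", "kwargs": {"moves": [[[0.06,-0.006,0,0,0,0,0.4],[0.12,-0.012,0,0,0,-0.02,0.4],[0.18,-0.018,0,0,0,-0.04,0.4],[0.24,-0.024,0,0,0,-0.06,0.4],[0.3,-0.03,0,0,0,-0.08,0.4],[0.36,-0.036,0,0,0,-0.1,0.4],[0.42,-0.042,0,0,0,-0.12,0.4],[0.48,-0.048,0,0,0,-0.12,0.4],[0.53,-0.055,0,0,0,-0.12,0.4],[0.53,-0.055,0,0,0,-0.12,0.4]]]}}

```text
time: 12.32
eef_pos: [0.4498, 0.1618, 0.1795]
tcp_rot: [0.694, 0.72, 0.0, -0.0]
contact_force: [-0.1, -0.5, 0.7]
opening: 0.398
finger_force: 0.0
```

Run:
```python
from h import *
d=snap('wrist','w8');s=st();print(s['eef_pos'],R.from_quat(s['tcp_rot']).as_matrix()[:,0])
print([(t,np.round(r['position'],4),round(r['conf'],2)) for t in('push_post','home','mount','mirror','carrier_center') for r in ctrl.mark_of('wrist',t)[:1]])
for n,z,c in(('blue',.0772,(.448,.211)),('yellow',.012,(.476,.22))):
    P,uv=near(d,n,np.array(c),z,.04)
    if len(P):print(n,len(P),P.mean(0),P.min(0),P.max(0),uv.mean(0))
```

```text
[0.45000815 0.16026097 0.17937007] [-3.36157504e-02  9.99434783e-01 -3.08367765e-04]
[('push_post', array([0.4438, 0.204 , 0.0728]), 0.74), ('home', array([0.472 , 0.1178, 0.0299]), 0.8), ('mount', array([0.4747, 0.1124, 0.0041]), 0.61), ('mirror', array([0.4691, 0.1121, 0.0515]), 0.63), ('carrier_center', array([0.4721, 0.114 , 0.0315]), 0.84)]
blue 312 [0.44566077 0.20783485] [0.43768694 0.19956676] [0.45251826 0.21681071] [250.82371795 139.05128205]
yellow 384 [0.4768265 0.2148335] [0.46814697 0.20159055] [0.48520721 0.22730916] [282.1171875  123.68489583]
```

View pics/w8.png

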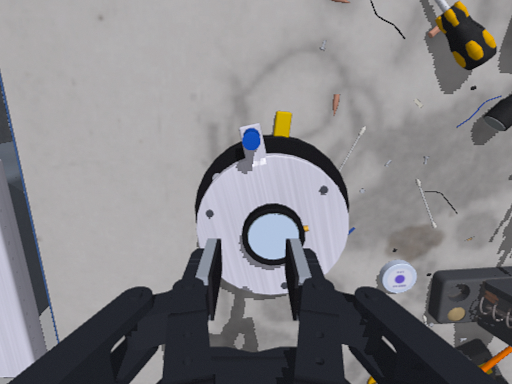

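Request:
{"fn": "hand_motion", "kwargs": {"moves": [[[0.047,-0.004,0.03,0,0,0,0.45],[0.047,-0.004,0.07,0,0,0,0.45],[0.047,-0.004,0.1,0,0,0,0.45],[0.047,-0.004,0.126,0,0,0,0.45],[0.047,-0.004,0.126,0,0,0,0.45],[0.047,-0.004,0.126,0,0,0,0.25],[0.047,-0.004,0.126,0,0,0,0.25],[0.047,-0.004,0.126,0,0,0,0.25]]], "force": 20}}

```text
time: 13.62
eef_pos: [0.4458, 0.2059, 0.0545]
tcp_rot: [0.696, 0.718, 0.001, 0.001]
contact_force: [0.1, 0.0, 0.2]
opening: 0.25
finger_force: 0.0
```

Run:
```python
from h import *
d=snap('wrist','w9');s=st();print(s['eef_pos'],s['contact_force'])
```

```text
[0.44553694 0.20590688 0.05423345] [-0.16594201 -0.09595975  0.1481576 ]
```

View pics/w9.png

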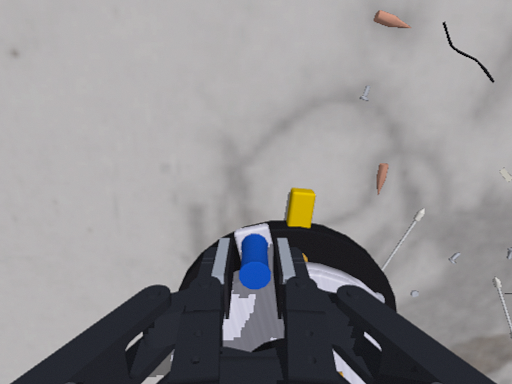

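Request:
{"fn": "hand_motion", "kwargs": {"moves": [[[0.002,0.008,0,0,0,0,0.25],[0.003,0.016,0,0,0,0,0.25],[0.004,0.022,0,0,0,0,0.25],[0.004,0.027,0,0,0,0.05,0.25],[0.004,0.027,0,0,0,0.05,0.25]]]}}

```text
time: 14.3
eef_pos: [0.4722, 0.2109, 0.0532]
tcp_rot: [0.714, 0.7, 0.0, 0.0]
contact_force: [-0.9, 0.4, -0.6]
opening: 0.253
finger_force: 0.2
```

Request:
{"fn": "hand_motion", "kwargs": {"moves": [[[0,0.003,0,0,0,0.04,0.25],[0,0.006,0,0,0,0.04,0.25],[0,0.006,0,0,0,0.04,0.25]]]}}

```text
time: 14.68
eef_pos: [0.4776, 0.2103, 0.0529]
tcp_rot: [0.728, 0.686, -0.0, -0.0]
contact_force: [-1.4, 0.5, -1.7]
opening: 0.255
finger_force: 1.2
```

Run:
```python
from h import *
s=st();print(s['eef_pos'],s['contact_force'])
d=snap('wrist','w10')
for n,z,c in(('blue',.0735,(.475,.211)),('yellow',.012,(.476,.22))):
    P,uv=near(d,n,np.array(c),z,.04)
    if len(P):print(n,len(P),P.mean(0),P.min(0),P.max(0),uv.mean(0))
```

```text
[0.47757118 0.21031787 0.052904  ] [-1.44006257  0.52759178 -1.74362131]
blue 1271 [0.4743484  0.22390323] [0.46671556 0.21089765] [0.48099726 0.23747544] [245.57828482 249.68450039]
yellow 535 [0.47828212 0.22182305] [0.46985122 0.20212885] [0.48574712 0.23024159] [254.06728972 205.47663551]
```

Request:
{"fn": "hand_motion", "kwargs": {"moves": [[[0,0.002,0,0,0,0,0.25],[0,0.003,0,0,0,0,0.25],[0,0.003,0,0,0,0,0.25]]]}}

```text
time: 15.1
eef_pos: [0.4785, 0.2104, 0.0525]
tcp_rot: [0.728, 0.686, -0.002, -0.002]
contact_force: [-6.7, 2.1, -1.4]
opening: 0.25
finger_force: 3.6
```

Run:
```python
from h import *
s=st();print(s['eef_pos'],s['contact_force'])
d=snap('wrist','w11')
for n,z,c in(('blue',.0735,(.475,.211)),('yellow',.012,(.476,.22))):
    P,uv=near(d,n,np.array(c),z,.04)
    if len(P):print(n,len(P),P.mean(0),P.min(0),P.max(0),uv.mean(0))
```

```text
[0.47853302 0.21042002 0.05252819] [-6.71438154  2.05975778 -1.36619118]
blue 1276 [0.47529436 0.2243751 ] [0.46778932 0.21126872] [0.48209393 0.23779011] [245.20768025 249.38087774]
yellow 501 [0.47816858 0.22234122] [0.46996454 0.203239  ] [0.48582479 0.23041598] [252.71257485 205.21157685]
```

View pics/w11.png

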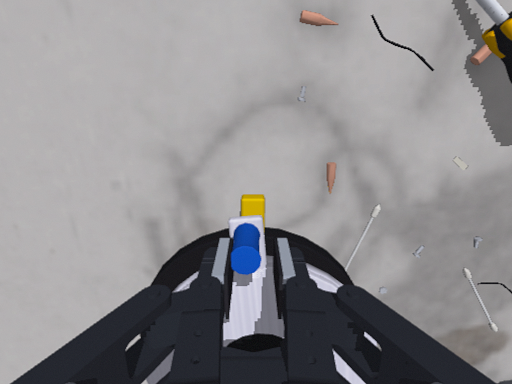

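Request:
{"fn": "hand_motion", "kwargs": {"moves": [[[0,-0.003,0,0,0,0,0.4],[0,-0.003,0,0,0,0,0.4],[0,-0.003,-0.04,0,0,0,0.4],[-0.01,-0.003,-0.08,0,0,0,0.4],[-0.04,-0.003,-0.12,0,0,0,0.4],[-0.05,-0.003,-0.12,0,0,0,0.4],[-0.05,-0.003,-0.12,0,0,0,0.4]]]}}

```text
time: 16.02
eef_pos: [0.4751, 0.16, 0.1733]
tcp_rot: [0.728, 0.685, 0.0, 0.0]
contact_force: [0.3, 0.2, -0.3]
opening: 0.396
finger_force: 0.0
```

Create m.py:
```python
from h import *
s=st();print(s['time'],s['eef_pos'],s['contact_force'])
d=snap('wrist','w12')
for n,z,c in(('blue',.0728,(.475,.211)),('yellow',.012,(.476,.22))):
    P,uv=near(d,n,np.array(c),z,.03)
    if len(P):print(n,len(P),P.mean(0),P.min(0),P.max(0),uv.mean(0),uv.min(0),uv.max(0))
for t in('push_post','home','mirror','carrier_center','mount'):print(t,[np.round(r['position'],4) for r in ctrl.mark_of('wrist',t)[:1]])
for c in('scene','side'):
    snap(c,c+'12')
    for t in('push_post','carrier_center','home'):print(c,t,[(np.round(r['position'],4),round(r['conf'],2)) for r in ctrl.mark_of(c,t)[:1]])
W=cv2.imread('pics/w12.png')[60:260,150:400];S=cv2.imread('pics/side12.png')[190:280,220:340]
cv2.imwrite('pics/c12.png',np.hstack([cv2.resize(W,(500,400),interpolation=cv2.INTER_CUBIC),cv2.resize(S,(300,225)).__class__ and cv2.copyMakeBorder(cv2.resize(S,(300,225),interpolation=cv2.INTER_CUBIC),0,175,0,0,cv2.BORDER_CONSTANT)]))
```

```bash
python3 m.py
```

```text
16.025 [0.47505036 0.15998157 0.17331995] [ 0.31065002  0.18404665 -0.26378061]
blue 276 [0.47408142 0.2174475 ] [0.46672289 0.20968065] [0.48120137 0.22471276] [248.1557971  125.21014493] [239 116] [257 135]
yellow 62 [0.47955473 0.22389335] [0.47054206 0.21266553] [0.48534799 0.22694957] [254.19354839 111.69354839] [245 109] [260 123]
push_post [array([0.4704, 0.2148, 0.0653])]
home [array([0.4702, 0.1189, 0.0316])]
mirror [array([0.4761, 0.1172, 0.0479])]
carrier_center [array([0.4782, 0.1163, 0.0293])]
mount [array([0.4709, 0.1146, 0.0072])]
scene push_post [(array([0.4752, 0.2187, 0.072 ]), 0.62)]
scene carrier_center [(array([0.476 , 0.1168, 0.0326]), 0.71)]
scene home [(array([0.4692, 0.1201, 0.0273]), 0.77)]
side push_post [(array([0.4803, 0.2165, 0.0739]), 0.7)]
side carrier_center [(array([0.4745, 0.1163, 0.0317]), 0.78)]
side home [(array([0.465 , 0.1154, 0.0288]), 0.96)]
```

View pics/c12.png

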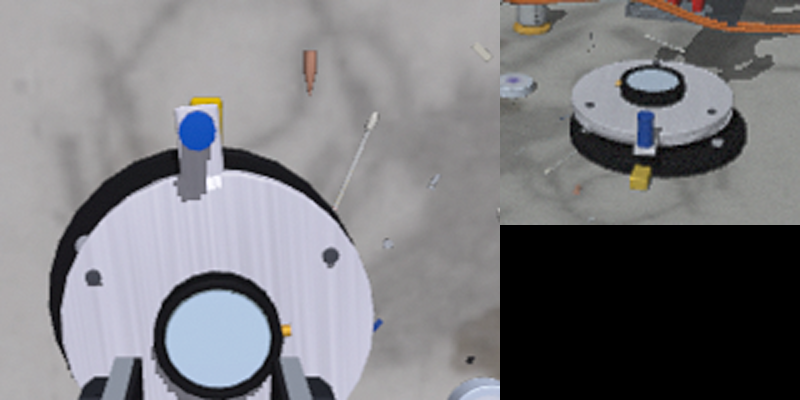

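Create fit.py:
```python
from h import *
from scipy.optimize import least_squares
def circ(P,r):
    f=least_squares(lambda p:np.hypot(*(P-p[:2]).T)-r,P.mean(0)*.3+np.array([.472,.115])*.7,loss='soft_l1',f_scale=.001)
    return f.x,np.sqrt(np.mean(f.fun**2))
def scan(d,lift=.0,show=None):
    g=d['pixels'].astype(float).mean(2);g=cv2.GaussianBlur(g,(3,3),0)
    K=np.array(d['camera_matrix']);Rw=R.from_quat(d['orientation'])
    def pix(p):
        c=Rw.inv().apply(p-np.array(d['xyz']));return (K@c)[:2]/c[2]
    c0=np.array([.472,.115]);B=[];Q=[]
    for a in np.radians(np.arange(-10,191,3)):
        if 1.3<a<1.9: continue
        e=np.array([np.cos(a),np.sin(a)])
        def prof(z,r):
            uv=np.array([pix(np.r_[c0+e*x,z]) for x in r],np.float32)
            return cv2.remap(g.astype(np.float32),uv[:,:1].reshape(-1,1),uv[:,1:].reshape(-1,1),cv2.INTER_LINEAR)[:,0],uv
        r=np.arange(.066,.1,.0004)
        p,uv=prof(.016,r);gr=np.gradient(p);i=len(r)//4+np.argmax(gr[len(r)//4:])
        if gr[i]>4:B.append(c0+e*r[i])
        r=np.arange(.068,.088,.0004);p,uv=prof(.0433+lift,r);gr=np.gradient(p);i=np.argmin(gr)
        if gr[i]<-4:Q.append(c0+e*r[i])
    return [(n,len(P),*circ(np.array(P),r)) for n,P,r in(('base',B,.086),('plate',Q,.078))]
def mir(d,z):
    px=d['pixels'].astype(int);K=None
    m=((px[...,2]-px[...,0]>18)&(px[...,2]>150)&(px[...,0]>120)).astype(np.uint8)
    n,l,s,c=cv2.connectedComponentsWithStats(m);o=[(s[i,4],ray(d,c[i],z)[0],c[i]) for i in range(1,n) if s[i,4]>100]
    return [x for x in o if np.hypot(*(x[1]-[.472,.115]))<.03]
if __name__=='__main__':
    d=snap('wrist');
    for x in scan(d):print(x)
    print(mir(d,.059))
    for c in('scene','side'):
        d=snap(c);print(c,mir(d,.059))
        for x in scan(d):print(x)
```

```bash
python3 fit.py
```

```text
('base', 48, array([0.47186415, 0.11720172]), np.float64(0.0030100592669983447))
('plate', 56, array([0.47697208, 0.11810623]), np.float64(0.002992693442321411))
[(np.int32(1974), array([0.47722681, 0.11912604]), array([258.81306991, 229.53748734]))]
scene [(np.int32(384), array([0.47499486, 0.11998962]), array([247.45833333, 232.23177083]))]
('base', 40, array([0.46496606, 0.12347882]), np.float64(0.0008845989441484671))
('plate', 36, array([0.47045204, 0.12448732]), np.float64(0.00330086915717989))
side [(np.int32(128), array([0.47846551, 0.11988041]), array([280.734375 , 221.6796875]))]
('base', 32, array([0.47092916, 0.13595639]), np.float64(0.0013626844822366851))
('plate', 11, array([0.46558802, 0.10919698]), np.float64(0.005299189544784238))
```

Request:
{"fn": "hand_motion", "kwargs": {"moves": [[[0.04,0,0,0,0,0,0.4],[0.05,0,0.03,0,0,0,0.4],[0.05,0,0.08,0,0,0,0.4],[0.05,0,0.12,0,0,0,0.4],[0.05,0,0.12,0,0,0,0.25],[0.05,0,0.12,0,0,0,0.25],[0.05,0.004,0.12,0,0,0,0.25],[0.05,0.006,0.12,0,0,0,0.25],[0.05,0.006,0.12,0,0,0,0.25]]]}}

```text
time: 18.0
eef_pos: [0.4824, 0.2107, 0.0547]
tcp_rot: [0.728, 0.685, -0.001, -0.002]
contact_force: [-6.6, 1.4, 0.8]
opening: 0.25
finger_force: 3.5
```

Request:
{"fn": "hand_motion", "kwargs": {"moves": [[[0,0.0015,0,0,0,0,0.25],[0,0.003,0,0,0,0,0.25],[0,0.003,0,0,0,0,0.25]]]}}

```text
time: 18.38
eef_pos: [0.4832, 0.2111, 0.0542]
tcp_rot: [0.728, 0.685, -0.003, -0.004]
contact_force: [-11.3, 3.5, 3.7]
opening: 0.248
finger_force: 5.9
```

Request:
{"fn": "hand_motion", "kwargs": {"moves": [[[0,-0.0035,0,0,0,0,0.4],[0,-0.0035,0,0,0,0,0.4],[0,-0.0035,-0.04,0,0,0,0.4],[-0.01,-0.0035,-0.08,0,0,0,0.4],[-0.05,-0.0035,-0.12,0,0,0,0.4],[-0.05,-0.0035,-0.12,0,0,0,0.4]]]}}

```text
time: 19.12
eef_pos: [0.4839, 0.1589, 0.1789]
tcp_rot: [0.729, 0.685, 0.004, 0.004]
contact_force: [-0.0, 0.5, -0.2]
opening: 0.399
finger_force: 0.0
```

Add to fit.py:
```python
    d=snap('wrist','w13');m=mir(d,.0593)[0][1];P,_=near(d,'blue',np.array([.478,.215]),.0728,.03);t=P.mean(0)-m
    b=scan(d)[0][2];Y,_=near(d,'yellow',np.array([.478,.22]),.012,.03);
    print('post',P.mean(0),'plate yaw',np.arctan2(-t[0],t[1]),'shift',m-b,'tab',Y.mean(0),len(Y))
```

```bash
python3 fit.py | grep -v side
```

Run:
```python
import cv2
cv2.imwrite('pics/c13.png',cv2.resize(cv2.imread('pics/w13.png')[60:260,150:400],(750,600),interpolation=cv2.INTER_CUBIC))
```

```text
('base', 52, array([0.47138627, 0.11694054]), np.float64(0.002107300843738852))
('plate', 51, array([0.47126726, 0.11801234]), np.float64(0.0008146501203601353))
[(np.int32(1843), array([0.47145104, 0.11934182]), array([241.92566468, 226.27292458]))]
scene [(np.int32(376), array([0.46779497, 0.12075384]), array([250.        , 234.05053191]))]
('base', 44, array([0.46471432, 0.12341439]), np.float64(0.0012658302036112313))
('plate', 31, array([0.4652825 , 0.12277304]), np.float64(0.0009412531727713176))
('base', 35, array([0.47118085, 0.13517455]), np.float64(0.0015574720342716739))
('plate', 6, array([0.47111351, 0.13345272]), np.float64(0.0012795603997364396))
post [0.47781286 0.21617203] plate yaw -0.06572677376002821 shift [9.27717384e-05 2.57717270e-03] tab [0.47822599 0.2256257 ] 59
```

View pics/c13.png

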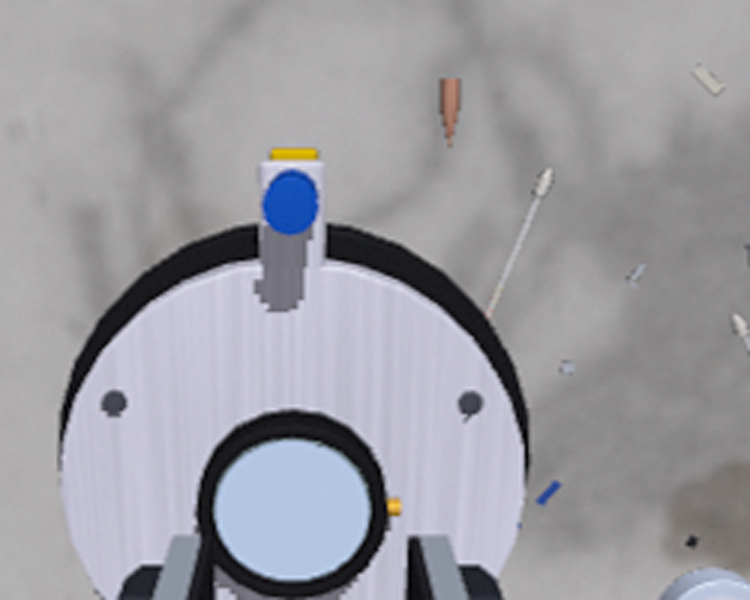

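```bash
python3 -c "
from plant import ctrl;print(ctrl.sign_off())"
```

```text
the job is handed in; nothing more can be done
None
```

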